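# Put the desk organiser back together

## Task

Rebuild the wooden desk organiser on its dark foot plate, from the bottom up and one piece at a time: first the undivided tray, centred on the plate, then the two-compartment tray, then the four-compartment tray, and last the lid with its handle upwards. Set each piece down squarely over the one below, long side along long side with edges flush, let go of it before fetching the next, and leave the mug, the stapler and the hole punch where they are.

Things in the scene. Friction and masses are not known exactly. Their poses are not given: they have to be found in the camera images.
- foot: The organiser's foot: a dark steel plate fixed to the desk, 128 mm long (its x) by 78 mm wide (its y), 8 mm thick. Origin: centre of its underside, on the desk (z = 0); z up. Its place differs at each start, its x within 0.6 rad of world +y.
- tray_open: Loose open tray of pale wood, outside 110 (its x) x 60 (its y) x 32 mm high, walls, floor and partitions 4 mm thick, flat underside that rests on the rim below (no lips), 75-130 g. This one has no partition: a single compartment. Origin: centre of its underside; z up. Half a turn makes no difference. Starts on the desk, x within 0.6 rad of world +y.
- tray_two: Loose open tray of pale wood, outside 110 (its x) x 60 (its y) x 32 mm high, walls, floor and partitions 4 mm thick, flat underside that rests on the rim below (no lips), 75-130 g. This one has one full-height partition across its middle (along its y): two compartments. Origin: centre of its underside; z up. Half a turn makes no difference. Starts on the desk, x within 0.6 rad of world +y.
- tray_four: Loose open tray of pale wood, outside 110 (its x) x 60 (its y) x 32 mm high, walls, floor and partitions 4 mm thick, flat underside that rests on the rim below (no lips), 75-130 g. This one has two full-height crossing partitions: four compartments. Origin: centre of its underside; z up. Half a turn makes no difference. Starts on the desk, x within 0.6 rad of world +y.
- lid: Loose flat lid of pale wood, 110 (its x) x 60 (its y) x 5 mm, no lip below; in the middle of its top an upright bar handle 44 mm long (along x), 14 mm thick (along y), its top 33 mm above the underside. 50-90 g. Origin: centre of its underside; z up. Half a turn makes no difference. Starts on the desk, handle up, x within 0.6 rad of world +y.
- mug: Bystander: white mug, 80 mm across, 85 mm high, standing loose at the far side of the work. Origin: centre of its underside.
- stapler: Bystander: black stapler, 135 by 36 mm, 45 mm high, loose on the desk to the robot's left. Origin: centre of its underside, x along its length.
- punch: Bystander: two-hole punch, black base 90 by 100 mm, about 55 mm high, loose on the desk to the robot's right. Origin: centre of its underside.
Mind the look-alikes: they are no part of the job. Leave any turquoise look-alike of the tray_four alone.

How it is judged:
On the way, in this order (a step that is already met when the one before it is completed fails the run):
1. the undivided tray lies squarely on the foot plate and is let go (horizontal distance between tray_open and foot below 0.01 m and angle between the x axis of tray_open and the x axis of foot, either way round below 0.15 rad and z of tray_open in the frame of foot between 0.005 and 0.011 m and angle between tray_open's own z axis and vertical below 0.06 rad and contact force between the fingers and tray_open below 0.1 N), for 0.2 s.
2. the two-compartment tray lies squarely on the undivided tray and is let go (horizontal distance between tray_two and tray_open below 0.01 m and angle between the x axis of tray_two and the x axis of tray_open, either way round below 0.15 rad and z of tray_two in the frame of tray_open between 0.029 and 0.035 m and angle between tray_two's own z axis and vertical below 0.06 rad and contact force between the fingers and tray_two below 0.1 N), for 0.2 s.
3. the four-compartment tray lies squarely on the two-compartment tray and is let go (horizontal distance between tray_four and tray_two below 0.01 m and angle between the x axis of tray_four and the x axis of tray_two, either way round below 0.15 rad and z of tray_four in the frame of tray_two between 0.029 and 0.035 m and angle between tray_four's own z axis and vertical below 0.06 rad and contact force between the fingers and tray_four below 0.1 N), for 0.2 s.
4. the lid lies squarely on the four-compartment tray and is let go (horizontal distance between lid and tray_four below 0.01 m and angle between the x axis of lid and the x axis of tray_four, either way round below 0.15 rad and z of lid in the frame of tray_four between 0.029 and 0.035 m and angle between lid's own z axis and vertical below 0.06 rad and contact force between the fingers and lid below 0.1 N), for 0.2 s.
At the end, for the whole second after the job is handed in: On the foot plate, bottom up: undivided, two-, four-compartment tray, lid. Each is centred on the piece below within 10 mm, long sides parallel within 0.15 rad, resting on it (height within 3 mm), level within 0.06 rad, released and at rest (all of step 1 and all of step 2 and all of step 3 and all of step 4 and linear speed of each of tray_open, tray_two, tray_four, lid below 0.01 m/s and angular speed of each of tray_open, tray_two, tray_four, lid below 0.1 rad/s); the robot touches nothing.
It fails at once if the mug is moved by more than 20 mm (distance of mug from where it was at the start of the episode above 0.02 m).
It fails at once if the stapler is moved by more than 20 mm (distance of stapler from where it was at the start of the episode above 0.02 m).
It fails at once if the hole punch is moved by more than 20 mm (distance of punch from where it was at the start of the episode above 0.02 m).
It also fails if it takes over 128 s, if anything falls off the work surface, if the arm or the gripper's body presses on something with over 40 N, if the wrist force passes 120 N, or if a joint passes its speed limit or range.

## Robot

A 6-joint arm with a two-finger parallel gripper is mounted at the origin on the work surface. World frame = base frame: x ahead of the robot, y to its left, z up, the work surface at z = 0. Lengths are in m, angles in rad, forces in N, time in s.
With the tool pointing down it reaches from about 0.375 to 0.975 m from the base axis. Payload 3.8 kg.
Tool frame: the origin (TCP) lies midway between the tips of the shut fingers; the grasp point (between the pads) lies 19 mm behind it; z points along the fingers, y is the line along which they close (so a half turn about z gives the same grasp; the last joint's range is limited). The gripper opens to 85 mm and grips with 20 to 120 N. Pads are 22 mm wide; open, the fingers measure 114 mm over their backs; the gripper's body (76 mm by 85 mm) begins 54 mm behind the grasp point. The pads swing forward as they close: fully open they stand 13 mm farther back than shut.
Start: joints at [1.221, 0.264, 1.604, -0, 1.274, -0.037], TCP at [0.208, 0.642, 0.192] pointing down, gripper open.
Joint ranges: [-2.63, 2.63], [-0.94, 2.18], [0.31, 2.57], [-1.31, 4.45], [0, 2.66], [-2.55, 2.55]. Speed limits (rad/s): [2.57, 2.57, 3.14, 3.14, 3.14, 3.14].

## Interface

Orientations are given as a rotation vector (axis times angle).
In Python, from workcell import bot, cams gives the robot as it stands.
- The arm moves only by the tool play_rows, never from a script. Its argument "rows" is a list of rows, each a list of 2 entries, a list of its own where there are three numbers: the shift along the tool's x, y, z scaled (see below), then the turn, a rotation vector about the tool's x, y, z scaled (see below). A call has 1 to 20 rows; each row is the pose to reach, as a shift and turn from the pose commanded when the call began, along the tool's axes at that moment; what a row does not reach only later rows make up. The controller multiplies each number of a shift by 250 mm and each number of a turn by 45 degrees. A row lasts 1/12 s, in which the tool goes at most 41.7 mm and 7.16 degrees, less where a joint would pass 70% of its speed; a pose out of reach is approached as far as the arm can. A call with a number of a shift or a turn outside -1 to 1 is refused whole. A call with a gripper value outside its range is refused whole. "claw" is the opening, from -1 (shut) to 1 (fully open), set as the call begins (left out, the last holds). The fingers move at their own pace and stop on an object; "newtons" is the grip in N (left out, the last holds). Time passes only in rows, so rows that repeat a pose let the fingers close. It gives the time, the measured TCP pose, the force, the opening and the grip force at its end, in the units of the state.
- bot.read_state(): the state, without advancing time (a new reading comes with each control period).
- cams.read_camera(name): name is "side" or "top"; returns a dict with "image" (384x512x3 uint8, red, green, blue), "K" (3x3 intrinsics, pixels), "T" (4x4, takes a point from camera to world coordinates). Camera axes: x right, y down, z forward; pixel columns grow to the right and rows downward; lengths in m; the calibration is good to about 2 mm. A picture is of the moment at which its call begins. There is no depth.
- bot.finish_job(): hands the job in; it is judged then, once.
The state is a dict: "time": time; "q": joint angles; "joint_vel": joint speeds; "joint_torque": joint torques, N m; "tool_pos": TCP position; "tcp_rot": TCP orientation; "wrist_force": force on the tool from outside, world axes, zero at the start; "torque": the same for the moment, N m; "width": opening from 0.0 (shut) to 1.0 (fully open); "grip_force": force on a finger pad.
Only numpy, scipy, OpenCV 4.12 (cv2) and the standard library are available. Lean on these libraries where they do the work, as an engineer would, in place of code of your own. Each camera call takes 0.05 s, during which the arm holds its last target. There are 200 camera calls.

## Working session

There is one attempt and no reset: what is moved stays moved. The work goes in short steps, Python scripts to look and compute and a tool call to move; the robot and the scene stay as the last step left them, time stands still between calls to the robot, and variables do not carry over. Pictures are saved under pics/ and viewed, at most 14 in all, crops included, and the job is handed in when it is done.

Besides the shell and the picture viewer there is one more tool, called after "Emit:" by a JSON object that holds its "op" and its "data". play_rows: Moves the arm, as the interface text tells. Its arguments: {"type":"object","properties":{"rows":{"type":"array","items":{"type":"array"}},"claw":{"type":"number"},"newtons":{"type":"number"}},"required":["rows"]}

```bash
mkdir -p pics; ls; python3 - <<'E'
from workcell import bot,cams
import cv2,numpy as np
np.set_printoptions(precision=4,suppress=True)
for n in ("top","side"):
    d=cams.read_camera(n); cv2.imwrite(f"pics/{n}0.png",d["image"][:,:,::-1]); print(n,d["K"],d["T"])
print(bot.read_state())
E
```

```text
pics
top [[376.9501   0.     254.9591]
 [  0.     376.9501 195.3827]
 [  0.       0.       1.    ]] [[-0.0062 -0.991   0.1336  0.4055]
 [-0.9998  0.0084  0.0158 -0.0346]
 [-0.0168 -0.1335 -0.9909  1.1405]
 [ 0.      0.      0.      1.    ]]
side [[399.3671   0.     253.4863]
 [  0.     399.3671 185.6321]
 [  0.       0.       1.    ]] [[ 0.743  -0.4159  0.5244 -0.1731]
 [-0.6689 -0.4353  0.6025 -0.8676]
 [-0.0224 -0.7985 -0.6016  0.8593]
 [ 0.      0.      0.      1.    ]]
{'time': 0.1, 'q': array([ 1.2211,  0.2647,  1.6052, -0.    ,  1.2737, -0.0369]), 'joint_vel': array([ 0.002 , -0.0011, -0.0021,  0.0006,  0.0005,  0.0001]), 'joint_torque': array([ -0.0005, -51.6704, -36.8594,  -0.0001,   0.0063,  -0.    ]), 'tool_pos': array([0.2075, 0.6415, 0.1913]), 'tcp_rot': array([-0.4893, -3.1029,  0.0031]), 'wrist_force': array([0.2264, 0.6485, 0.566 ]), 'torque': array([-0.0367, -0.0127, -0.0321]), 'grip_force': 0.0, 'width': 1.0018862310553955}
```

View pics/top0.png

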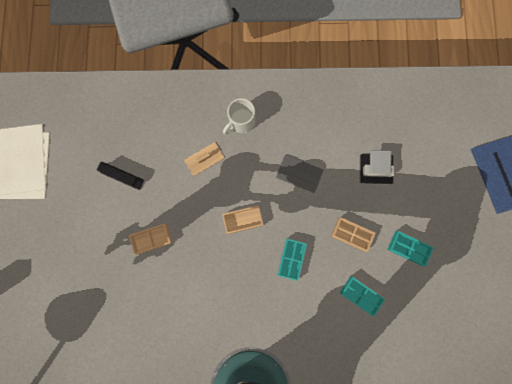

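View pics/side0.png

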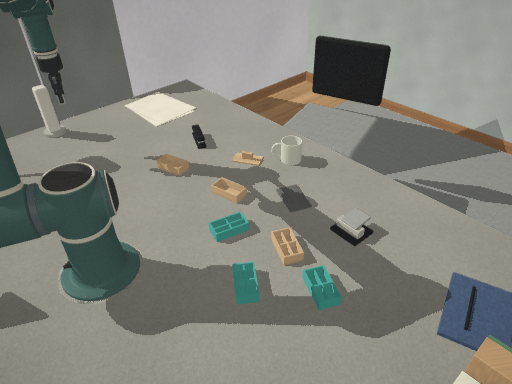

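```bash
cat > h.py <<'E'
from workcell import bot,cams
import cv2,numpy as np
np.set_printoptions(precision=4,suppress=True)
S=4
def grab(n):
    d=cams.read_camera(n); d["hsv"]=cv2.cvtColor(cv2.resize(d["image"],None,fx=S,fy=S,interpolation=cv2.INTER_CUBIC),cv2.COLOR_RGB2HSV); return d
def ray(d,p):
    p=(np.atleast_2d(p).astype(float)+.5)/S-.5
    v=np.c_[(p-d["K"][:2,2])/d["K"][0,0],np.ones(len(p))]@d["T"][:3,:3].T
    return d["T"][:3,3],v
def plane(d,p,z):
    c,v=ray(d,p); return (c+v*((z-c[2])/v[:,2])[:,None])[:,:2]
def proj(d,P):
    q=(np.asarray(P)-d["T"][:3,3])@d["T"][:3,:3]; return q[:2]/q[2]*d["K"][0,0]+d["K"][:2,2]
def tri(a,pa,b,pb):
    c1,v1=ray(a,pa);c2,v2=ray(b,pb);v1=v1[0];v2=v2[0]
    s=np.linalg.lstsq(np.c_[v1,-v2],c2-c1,rcond=None)[0]
    A=c1+s[0]*v1;B=c2+s[1]*v2; return (A+B)/2,np.linalg.norm(A-B)
def mask(d,kind="wood"):
    h=d["hsv"]
    m=cv2.inRange(h,(5,70,50),(22,255,255)) if kind=="wood" else cv2.inRange(h,(0,0,0),(179,255,75))
    return cv2.morphologyEx(m,cv2.MORPH_CLOSE,np.ones((9,9),np.uint8))
def blobs(d,kind="wood",lo=300,hi=3000):
    cs,_=cv2.findContours(mask(d,kind),cv2.RETR_EXTERNAL,cv2.CHAIN_APPROX_NONE)
    return [c[:,0] for c in cs if lo*S*S<cv2.contourArea(c)<hi*S*S]
def box(d,c,top,bot=0.):
    """centre, long-axis yaw, sizes of box silhouette: far sides lie at top, near sides at bottom"""
    hi=plane(d,c,top);lo=plane(d,c,bot)
    (_,(w,h),a)=cv2.minAreaRect(hi.astype(np.float32)); a=np.radians(a+(90 if h>w else 0))
    a=(a)%np.pi
    R=np.array([[np.cos(a),np.sin(a)],[-np.sin(a),np.cos(a)]]); cam=d["T"][:2,3]
    H=hi@R.T;L=lo@R.T;k=R@cam; mid=H.mean(0)
    mx=np.where(mid>k,H.max(0),L.max(0));mn=np.where(mid>k,L.min(0),H.min(0))
    return (mx+mn)/2@R,a,mx-mn
E
python3 - <<'E'
from h import *
t=grab("top");s=grab("side")
cv2.imwrite("pics/topz.png",cv2.resize(t["image"][130:320,100:440,::-1],None,fx=2.3,fy=2.3,interpolation=cv2.INTER_CUBIC))
bs=[(c,c.mean(0)) for c in blobs(s,lo=100)]
print("side",[np.r_[m/S,cv2.contourArea(c)/S/S].round() for c,m in bs])
for c in blobs(t):
    x,a,sz=box(t,c,.032); print("top px",c.mean(0)/S,"->",x,"yaw",a,"size",sz, "as lid:",*box(t,c,.005))
    # height: outermost corner in both views, +x-end away from both cameras
    sp=proj(s,[*x,.016])*S
    b=min(bs,key=lambda q:np.linalg.norm(q[1]-sp))[0]
    # topmost edge corners: quad corner extremes along long-axis
    hi=plane(t,c,.03); e=np.array([np.cos(a),np.sin(a)]); n=np.array([e[1],-e[0]])
    for sg in (1,-1):
        u=n*.6+sg*e  # far long side, either end
        pt=c[np.argmax(hi@u)]; ps=b[np.argmax(plane(s,b,.03)@u)]
        print("   corner",sg,pt/S,ps/S,*tri(t,pt,s,ps))
for c in blobs(t,"dark",500,2500): print("dark",c.mean(0)/S,*box(t,c,.008))
print("hsv foot/shadow/stapler",t["hsv"][173*S,300*S],t["hsv"][180*S,240*S],t["hsv"][175*S,120*S])
E
```

```text
side [array([ 492.,  365., 1537.]), array([287., 246., 798.]), array([229., 190., 573.]), array([172., 165., 458.]), array([248., 158., 269.]), array([ 447.,  126., 1315.]), array([ 292.,   98., 2572.])]
top px [150.4737 239.1387] -> [0.4296 0.2954] yaw 1.8818787089884528 size [0.1122 0.0618] as lid: [0.4301 0.3002] 1.8818783095142892 [0.121  0.0656]
   corner 1 [128.5 236. ] [165.25 154.25] [0.4392 0.3585 0.0274] 0.0008098674205038804
   corner -1 [166.75 224.  ] [189.  167.5] [ 0.4752  0.2532 -0.0004] 6.123764828784829e-05
top px [353.206  234.5119] -> [ 0.4393 -0.3046] yaw 1.1363290255076968 size [0.1126 0.063 ] as lid: [ 0.4398 -0.3087] 1.1363290255076968 [0.1196 0.0673]
   corner 1 [338.5 218. ] [289.5 227.5] [ 0.4892 -0.2629  0.0264] 0.004137671393465302
   corner -1 [375.5  232.75] [302.5  260.25] [ 0.4405 -0.3709  0.0061] 0.009425043133066883
top px [242.5343 219.6994] -> [0.4859 0.0208] yaw 1.7987573567569037 size [0.1136 0.0622] as lid: [0.4871 0.0222] 1.7987575564939855 [0.1158 0.0651]
   corner 1 [222.  214.5] [221.75 177.  ] [0.501  0.0815 0.0309] 0.0020477315896892897
 
[... 402 characters left out ...]
378424477076
top px [195.3309  62.3849] -> [0.9997 0.1624] yaw 1.5654578872317784 size [0.1203 0.0613] as lid: [1.0073 0.1655] 1.5654578872317784 [0.1267 0.0765]
   corner 1 [185.25  47.25] [305.5  71.5] [0.9186 0.1251 0.2825] 0.07360815883594393
   corner -1 [217.5  68.5] [347.5   99.75] [0.9497 0.0122 0.1864] 0.18943070642596618
dark [254.6312 367.7631] [ 0.0635 -0.0205] 1.5702953861938527 [0.1731 0.0883]
dark [120.7766 175.3656] [0.6262 0.399 ] 1.1488782400383135 [0.148  0.0356]
dark [301.6399 175.2303] [ 0.6267 -0.1527] 1.1535432993198054 [0.1262 0.0765]
dark [191.2186  50.443 ] [1.0125 0.1788] 1.8691418081800126 [0.1884 0.147 ]
hsv foot/shadow/stapler [23 15 67] [ 18  33 100] [ 0  7 38]
```

View pics/topz.png

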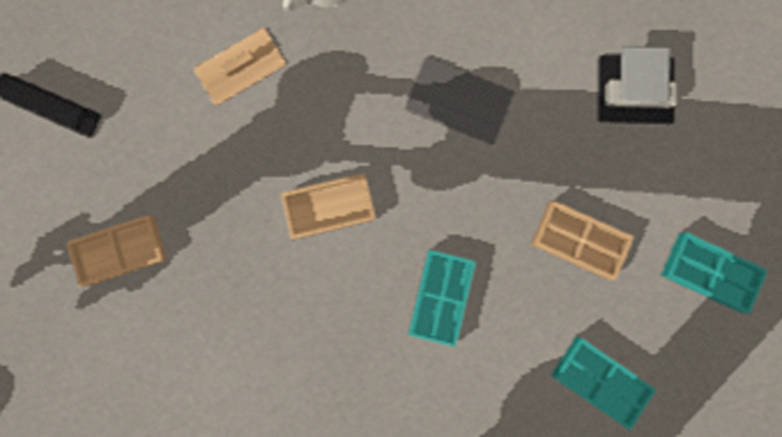

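Emit:
{"op": "play_rows", "data": {"rows": [[[-0.9,-1,0],[0,0,0.65]],[[-0.9,-1,0],[0,0,0.65]],[[-0.9,-1,0],[0,0,0.65]],[[-0.9,-1,0],[0,0,0.65]],[[-0.9,-1,0],[0,0,0.65]],[[-0.9,-1,0],[0,0,0.65]],[[-0.9,-1,0],[0,0,0.65]],[[-0.9,-1,0],[0,0,0.65]],[[-0.9,-1,0],[0,0,0.65]],[[-0.9,-1,0],[0,0,0.65]],[[-0.9,-1,0],[0,0,0.65]]], "claw": 1, "newtons": 30}}

```text
time: 1.12
tool_pos: [0.345, 0.3353, 0.1926]
tcp_rot: [-1.259, -2.878, -0.001]
wrist_force: [-0.3, -1.1, -0.3]
width: 1.001
grip_force: 0.0
```

```bash
cat >> h.py <<'E'
from scipy.spatial.transform import Rotation as Ro
def down(yaw): return Ro.from_matrix(np.array([[np.cos(yaw),np.sin(yaw),0],[np.sin(yaw),-np.cos(yaw),0],[0,0,-1.]]))
def chain(calls):
    """calls: list of lists of (x,y,z,yaw); each inner list is one play_rows call"""
    st=bot.read_state(); p=np.array(st["tool_pos"]);R=Ro.from_rotvec(st["tcp_rot"])
    for c in calls:
        print("call:")
        for x,y,z,yaw in c:
            T=min((down(yaw+k*np.pi) for k in (-1,0,1)),key=lambda q:(R.inv()*q).magnitude())
            print("  ",(R.inv().apply(np.array([x,y,z])-p)/.25).round(3),((R.inv()*T).as_rotvec()/(np.pi/4)).round(3))
        p=np.array([x,y,z]);R=T
E
python3 - <<'E'
from h import *
t=grab("top")
for thr in (80,85,90):
    m=cv2.inRange(t["hsv"],(0,0,0),(179,255,thr)); m[:,:262*S]=0;m[:,340*S:]=0;m[:140*S]=0;m[205*S:]=0
    m=cv2.morphologyEx(m,cv2.MORPH_OPEN,np.ones((15,15),np.uint8))
    c=max(cv2.findContours(m,0,cv2.CHAIN_APPROX_NONE)[0],key=cv2.contourArea)[:,0]
    print(thr,*box(t,c,.008),c.min(0)/S,c.max(0)/S)
chain([[(.486,.021,.19,1.799)],[(.486,.021,.06,1.799),(.486,.021,-.002,1.799)]])
cv2.imwrite("pics/topf.png",t["image"][120:220,240:360,::-1].repeat(5,0).repeat(5,1))
E
```

```text
80 [ 0.636  -0.1285] 2.758350323763886 [0.0782 0.077 ] [277. 156.] [306.75 180.5 ]
85 [ 0.6361 -0.1285] 2.758423028061645 [0.0792 0.0784] [276.75 155.5 ] [307.   180.75]
90 [ 0.6361 -0.1287] 2.754562376587412 [0.0807 0.0802] [276.5 155.5] [307.5 181. ]
call:
   [-1.308 -0.442  0.009] [ 0.    -0.001  0.661]
call:
   [0.   0.   0.52] [0. 0. 0.]
   [0.    0.    0.768] [0. 0. 0.]
```

View pics/topf.png

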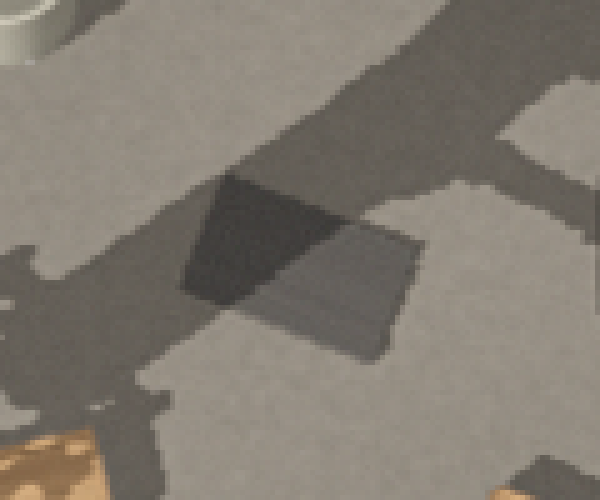

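Emit:
{"op": "play_rows", "data": {"rows": [[[-0.9,-0.3,0],[0,0,0.661]],[[-0.9,-0.3,0],[0,0,0.661]],[[-0.9,-0.3,0],[0,0,0.661]],[[-0.9,-0.3,0],[0,0,0.661]],[[-0.9,-0.3,0],[0,0,0.661]],[[-0.9,-0.3,0],[0,0,0.661]],[[-0.9,-0.3,0],[0,0,0.661]],[[-0.9,-0.3,0],[0,0,0.661]]]}}

```text
time: 1.83
tool_pos: [0.4434, 0.1195, 0.1924]
tcp_rot: [-1.955, -2.458, -0.0]
wrist_force: [0.2, 0.1, 0.2]
width: 1.004
grip_force: 0.0
```

```bash
python3 - <<'E'
from h import *
t=grab("top")
h=cv2.cvtColor(cv2.resize(cv2.GaussianBlur(t["image"],(3,3),0),None,fx=S,fy=S,interpolation=cv2.INTER_CUBIC),cv2.COLOR_RGB2HSV)
for thr in (18,22,25):
    m=cv2.inRange(h,(0,0,0),(179,thr,118)); m[:,:262*S]=0;m[:,340*S:]=0;m[:140*S]=0;m[205*S:]=0
    m=cv2.morphologyEx(cv2.morphologyEx(m,cv2.MORPH_CLOSE,np.ones((15,15),np.uint8)),cv2.MORPH_OPEN,np.ones((25,25),np.uint8))
    c=max(cv2.findContours(m,0,cv2.CHAIN_APPROX_NONE)[0],key=cv2.contourArea)[:,0]
    print(thr,*box(t,c,.008),c.min(0)/S,c.max(0)/S)
q=np.array([(285.6,154.4),(325,168.4),(315,192.4),(276.4,178.4)])*S-.5
P=plane(t,q,.007);print(P,P.mean(0),np.linalg.norm(np.roll(P,-1,0)-P,axis=1),np.arctan2(*(P[0]-P[1]+P[3]-P[2])[::-1]))
chain([[(.486,.021,.06,1.799),(.486,.021,-.002,1.799)]])
E
```

```text
18 [ 0.5955 -0.176 ] 1.548325638781244 [0.0379 0.0289] [301.25 178.5 ] [314.   188.25]
22 [ 0.6265 -0.1521] 1.1600724382062981 [0.1244 0.0735] [279.   157.75] [320.25 189.25]
25 [ 0.6261 -0.1527] 1.1657435065895674 [0.1271 0.0761] [278.75 157.  ] [321. 190.]
[[ 0.6864 -0.11  ]
 [ 0.6413 -0.2294]
 [ 0.5675 -0.197 ]
 [ 0.6117 -0.0807]] [ 0.6267 -0.1543] [0.1277 0.0806 0.1244 0.0802] 1.2090384634093567
call:
   [-0.426  0.078  0.529] [-0.001 -0.001  0.001]
   [-0.427  0.078  0.777] [-0.001 -0.001  0.001]
```

Emit:
{"op": "play_rows", "data": {"rows": [[[-0.427,0.078,0.3],[0,0,0]],[[-0.427,0.078,0.3],[0,0,0]],[[-0.427,0.078,0.3],[0,0,0]],[[-0.427,0.078,0.3],[0,0,0]],[[-0.427,0.078,0.4],[0,0,0]],[[-0.427,0.078,0.5],[0,0,0]],[[-0.427,0.078,0.6],[0,0,0]],[[-0.427,0.078,0.68],[0,0,0]],[[-0.427,0.078,0.73],[0,0,0]],[[-0.427,0.078,0.777],[0,0,0]],[[-0.427,0.078,0.777],[0,0,0]],[[-0.427,0.078,0.777],[0,0,0]]]}}

```text
time: 2.88
tool_pos: [0.4857, 0.0209, -0.002]
tcp_rot: [-1.951, -2.461, 0.001]
wrist_force: [0.2, 0.5, 0.8]
width: 0.998
grip_force: 0.0
```

```bash
python3 - <<'E'
from h import *
t=cams.read_camera("side");cv2.imwrite("pics/s1.png",cv2.resize(t["image"][110:260,150:350,::-1],None,fx=3,fy=3,interpolation=cv2.INTER_CUBIC))
print(bot.read_state()["tool_pos"])
E
```

```text
[ 0.4866  0.0207 -0.0011]
```

View pics/s1.png

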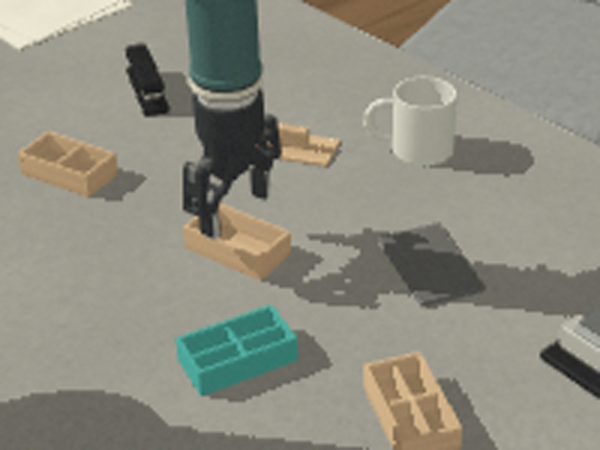

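```bash
python3 - <<'E'
from h import *
s=grab("side");t=grab("top")
for P in [(.4857,.0209,-.002),(.4857,.0209,.011),(.486,.021,.032)]: print(P,(proj(s,P)-[150,110])*3,(proj(t,P)-[180,150])*6)
e=np.array([np.cos(1.799-np.pi/2),np.sin(1.799-np.pi/2)])
for k in(-1,1):
  for z in (.011,.1): P=[*(np.array([.4857,.0209])+k*e*.047),z];print("finger",P,(proj(s,P)-[150,110])*3,(proj(t,P)-[180,150])*6)
cv2.imwrite("pics/t1.png",cv2.resize(t["image"][150:250,180:310,::-1],None,fx=6,fy=6,interpolation=cv2.INTER_CUBIC))
print(bot.read_state()["q"])
E
```

```text
(0.4857, 0.0209, -0.002) [237.142  250.0025] [377.1041 417.8124]
(0.4857, 0.0209, 0.011) [236.4794 241.1928] [375.8392 415.9983]
(0.486, 0.021, 0.032) [235.5405 226.6044] [373.5293 412.3696]
finger [np.float64(0.43991850573747143), np.float64(0.01026727771969649), 0.011] [211.1394 262.3533] [397.3822 507.8737]
finger [np.float64(0.43991850573747143), np.float64(0.01026727771969649), 0.1] [205.2466 198.673 ] [389.659  501.9861]
finger [np.float64(0.5314814942625286), np.float64(0.03153272228030351), 0.011] [260.7351 220.9378] [354.5345 325.1389]
finger [np.float64(0.5314814942625286), np.float64(0.03153272228030351), 0.1] [257.0455 158.468 ] [343.3012 303.9575]
[-0.0099  0.1198  2.1704  0.0001  0.8491 -0.2391]
```

View pics/t1.png

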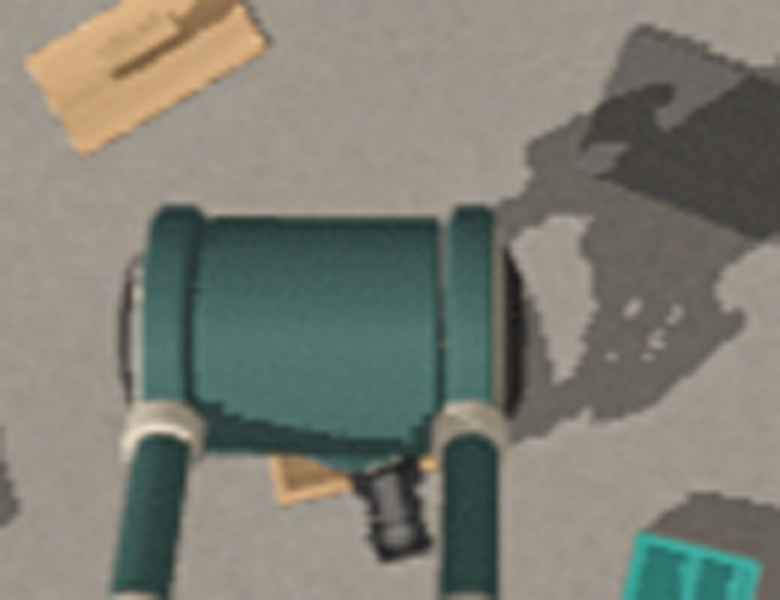

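```bash
python3 - <<'E'
from h import *
t=cams.read_camera("side");cv2.imwrite("pics/s2.png",cv2.resize(t["image"][140:210,190:270,::-1],None,fx=8,fy=8,interpolation=cv2.INTER_CUBIC))
print(bot.read_state()["tool_pos"],bot.read_state()["time"])
E
```

```text
[ 0.4873  0.0199 -0.0004] 3.0833
```

View pics/s2.png

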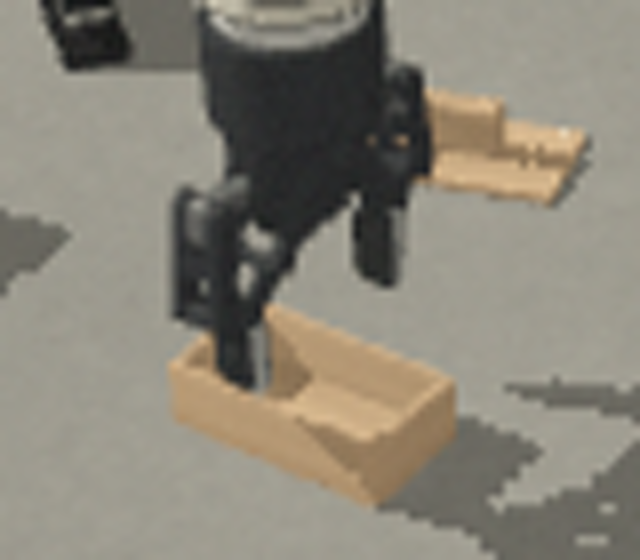

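```bash
python3 - <<'E'
from h import *
s=grab("side");t=grab("top")
n=np.array([240/8+190,388/8+140]);f=np.array([378/8+190,285/8+140])
for z in (.011,.045,.06): print(z,[plane(s,p*S,z) for p in (n,f)],plane(t,np.array([247.5,242.5])*S,z))
print(tri(s,n*S,t,np.array([247.5,242.5])*S), tri(s,n*S,t,np.array([247,238])*S))
E
```

```text
0.011 [array([[0.4705, 0.0534]]), array([[0.5646, 0.071 ]])] [[0.4178 0.0077]]
0.045 [array([[0.4447, 0.0165]]), array([[0.535 , 0.0334]])] [[0.4174 0.0064]]
0.06 [array([[0.4333, 0.0002]]), array([[0.522 , 0.0168]])] [[0.4172 0.0058]]
(array([0.4239, 0.0009, 0.0638]), np.float64(0.016376240144111893)) (array([0.4328, 0.0054, 0.0571]), np.float64(0.006782616767041073))
```

Emit:
{"op": "play_rows", "data": {"rows": [[[0,0,0],[0,0,0]],[[0,0,0],[0,0,0]],[[0,0,0],[0,0,0]],[[0,0,0],[0,0,0]],[[0,0,0],[0,0,0]],[[0,0,0],[0,0,0]],[[0,0,0],[0,0,0]],[[0,0,0],[0,0,0]],[[0,0,0],[0,0,0]],[[0,0,0],[0,0,0]]], "claw": -1, "newtons": 25}}

```text
time: 4.02
tool_pos: [0.486, 0.0196, -0.0018]
tcp_rot: [-1.954, -2.46, 0.0]
wrist_force: [-0.3, 0.4, 0.3]
width: -0.001
grip_force: 0.0
```

```bash
python3 - <<'E'
from h import *
t=cams.read_camera("side");cv2.imwrite("pics/s3.png",cv2.resize(t["image"][140:210,190:270,::-1],None,fx=8,fy=8,interpolation=cv2.INTER_CUBIC))
E
```

```text
(no output)
```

View pics/s3.png

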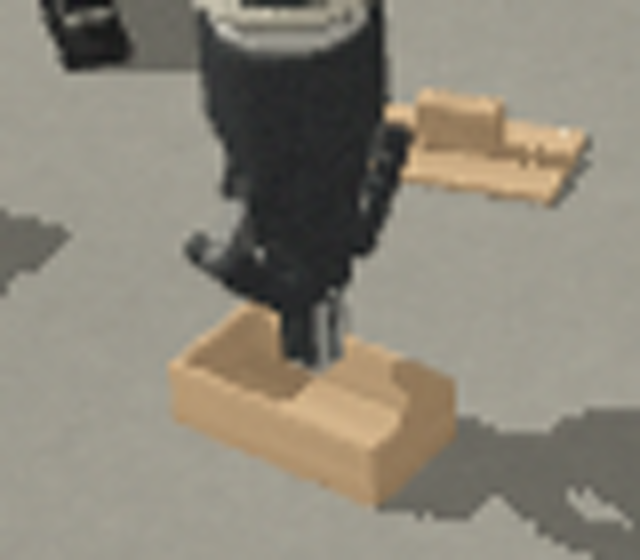

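Emit:
{"op": "play_rows", "data": {"rows": [[[0,0,0],[0,0,0]],[[0,0,0],[0,0,0]],[[0,0,0],[0,0,0]],[[0,0,0],[0,0,0]],[[0,0,0],[0,0,0]],[[0,0,0],[0,0,0]],[[0,0,0],[0,0,0]],[[0,0,0],[0,0,0]],[[0,0,0.03],[0,0,0]],[[0,0,0.06],[0,0,0]],[[0,0,0.09],[0,0,0]],[[0,0,0.11],[0,0,0]],[[0,0,0.13],[0,0,0]],[[0,0,0.13],[0,0,0]],[[0,0,0.13],[0,0,0]]], "claw": 1}}

```text
time: 5.32
tool_pos: [0.4854, 0.0196, -0.0349]
tcp_rot: [-1.953, -2.459, 0.001]
wrist_force: [0.5, 0.4, 0.1]
width: 1.003
grip_force: 0.0
```

Emit:
{"op": "play_rows", "data": {"rows": [[[0,0,0],[0,0,0]],[[0,0,0],[0,0,0]],[[0,0,0],[0,0,0]],[[0,0,0],[0,0,0]],[[0,0,0],[0,0,0]],[[0,0,0],[0,0,0]],[[0,0,0],[0,0,0]],[[0,0,0],[0,0,0]]], "claw": -1, "newtons": 30}}

```text
time: 5.98
tool_pos: [0.4865, 0.0196, -0.0338]
tcp_rot: [1.953, 2.46, 0.001]
wrist_force: [0.1, -0.2, 3.4]
width: 0.695
grip_force: 34.2
```

```bash
python3 - <<'E'
from h import *
t=cams.read_camera("side");cv2.imwrite("pics/s4.png",cv2.resize(t["image"][140:210,190:270,::-1],None,fx=8,fy=8,interpolation=cv2.INTER_CUBIC))
st=bot.read_state();print(st["tool_pos"])
z=st["tool_pos"][2]
fx,fy,ya=.6265,-.1532,1.165
chain([[(.486,.021,z+.12,1.799)],[(.556,-.066,.08,1.482),(fx,fy,.08,ya)],[(fx,fy,z+.009,ya)]])
E
```

```text
[ 0.4866  0.0196 -0.0338]
call:
   [ 0.006 -0.001 -0.48 ] [0.001 0.    0.   ]
call:
   [-0.402  0.194  0.025] [0.    0.    0.404]
   [-0.806  0.39   0.025] [0.    0.    0.807]
call:
   [0.    0.    0.419] [0. 0. 0.]
```

View pics/s4.png

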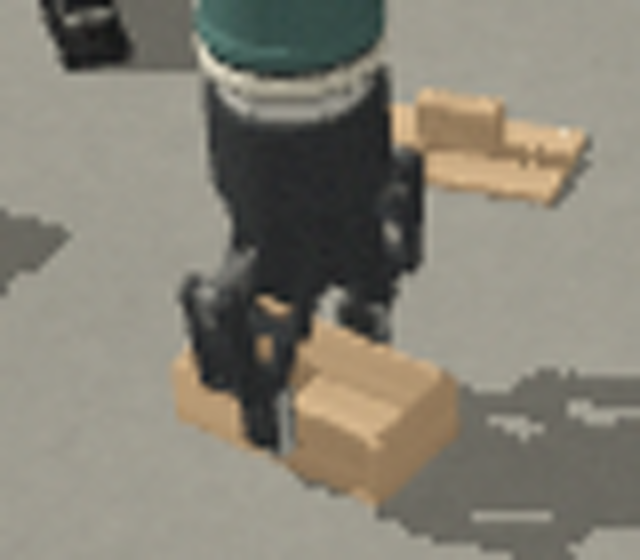

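Emit:
{"op": "play_rows", "data": {"rows": [[[0,0,-0.03],[0,0,0]],[[0,0,-0.09],[0,0,0]],[[0,0,-0.17],[0,0,0]],[[0,0,-0.26],[0,0,0]],[[0,0,-0.35],[0,0,0]],[[0,0,-0.42],[0,0,0]],[[0,0,-0.46],[0,0,0]],[[0,0,-0.48],[0,0,0]],[[0,0,-0.48],[0,0,0]]]}}

```text
time: 6.78
tool_pos: [0.4864, 0.0196, 0.0865]
tcp_rot: [1.953, 2.459, 0.001]
wrist_force: [0.3, -0.5, -1.0]
width: 0.694
grip_force: 33.6
```

Emit:
{"op": "play_rows", "data": {"rows": [[[-0.04,0.02,0],[0,0,0.05]],[[-0.12,0.06,0],[0,0,0.13]],[[-0.22,0.107,0],[0,0,0.22]],[[-0.32,0.155,0],[0,0,0.32]],[[-0.42,0.203,0],[0,0,0.42]],[[-0.52,0.252,0],[0,0,0.52]],[[-0.62,0.3,0],[0,0,0.62]],[[-0.71,0.343,0],[0,0,0.71]],[[-0.77,0.373,0],[0,0,0.77]],[[-0.806,0.39,0],[0,0,0.807]],[[-0.806,0.39,0],[0,0,0.807]],[[-0.806,0.39,0],[0,0,0.807]]]}}

```text
time: 7.78
tool_pos: [0.6254, -0.1546, 0.084]
tcp_rot: [-2.621, -1.727, 0.003]
wrist_force: [-0.4, 0.0, -1.5]
width: 0.698
grip_force: 33.5
```

```bash
python3 - <<'E'
from h import *
fx,fy,ya=.6265,-.1532,1.165
st=bot.read_state();print(st["width"],st["tool_pos"])
chain([[(fx,fy,-.0338+.009,ya)]])
t=grab("top")
print([(c.mean(0)/S,box(t,c,.032)) for c in blobs(t)])
E
```

```text
0.6984925769726122 [ 0.6254 -0.1546  0.084 ]
call:
   [0.007 0.003 0.435] [-0.004  0.    -0.   ]
[(array([150.4541, 238.9762]), (array([0.4306, 0.2956]), np.float64(1.8790335208378668), array([0.1113, 0.062 ]))), (array([356.4883, 236.2915]), (array([ 0.4355, -0.3121]), np.float64(1.1279356738581485), array([0.094 , 0.0625]))), (array([204.2285, 158.8042]), (array([0.6727, 0.1376]), np.float64(2.104605861749641), array([0.1115, 0.0524]))), (array([195.3545,  62.3519]), (array([0.9997, 0.1616]), np.float64(1.556289289388908), array([0.121 , 0.0607])))]
```

Emit:
{"op": "play_rows", "data": {"rows": [[[0.007,0.003,0.05],[0,0,0]],[[0.007,0.003,0.13],[0,0,0]],[[0.007,0.003,0.21],[0,0,0]],[[0.007,0.003,0.29],[0,0,0]],[[0.007,0.003,0.36],[0,0,0]],[[0.007,0.003,0.4],[0,0,0]],[[0.007,0.003,0.42],[0,0,0]],[[0.007,0.003,0.435],[0,0,0]],[[0.007,0.003,0.435],[0,0,0]],[[0.007,0.003,0.435],[0,0,0]],[[0.007,0.003,0.435],[0,0,0]]]}}

```text
time: 8.75
tool_pos: [0.6291, -0.1536, -0.0217]
tcp_rot: [2.622, 1.728, 0.002]
wrist_force: [-0.2, 0.0, -2.2]
width: 0.694
grip_force: 33.5
```

```bash
python3 - <<'E'
from h import *
t=cams.read_camera("side");cv2.imwrite("pics/s5.png",cv2.resize(t["image"][160:230,250:330,::-1],None,fx=8,fy=8,interpolation=cv2.INTER_CUBIC))
print(bot.read_state())
E
```

```text
{'time': 8.8, 'q': array([-0.278 ,  0.4135,  1.8343,  0.    ,  0.8914,  0.1275]), 'joint_vel': array([-0.0007,  0.0008,  0.002 ,  0.0002,  0.0012,  0.0001]), 'joint_torque': array([  0.0522, -53.0081, -30.1756,   0.005 ,   0.0063,  -0.0001]), 'tool_pos': array([ 0.6291, -0.1536, -0.0216]), 'tcp_rot': array([2.6217, 1.7276, 0.0025]), 'wrist_force': array([-0.4687, -0.0154, -0.9108]), 'torque': array([0.0225, 0.0193, 0.034 ]), 'grip_force': 33.54155123233795, 'width': 0.6958982185375254}
```

View pics/s5.png

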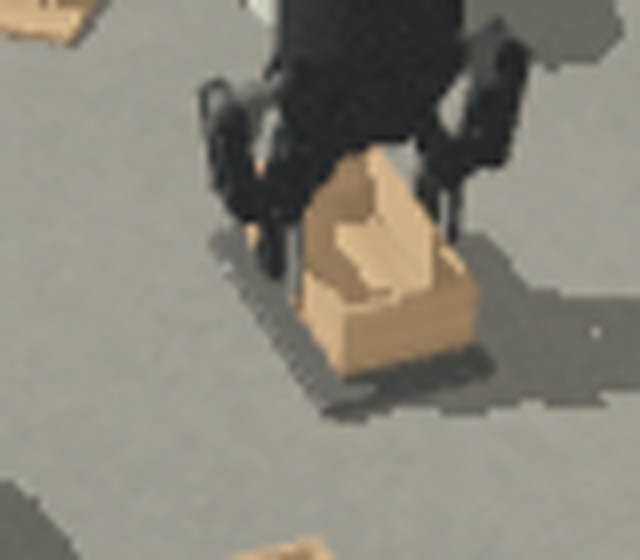

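Emit:
{"op": "play_rows", "data": {"rows": [[[0,0,0.004],[0,0,0]],[[0,0,0.008],[0,0,0]],[[0,0,0.012],[0,0,0]],[[0,0,0.012],[0,0,0]],[[0,0,0.012],[0,0,0]]]}}

```text
time: 9.22
tool_pos: [0.6283, -0.1535, -0.0257]
tcp_rot: [2.623, 1.728, 0.001]
wrist_force: [-0.2, -0.6, 0.5]
width: 0.699
grip_force: 33.7
```

```bash
python3 - <<'E'
from h import *
s=grab("side");t=grab("top")
P=lambda u,v,z:plane(s,np.array([[u/8+250,v/8+160]])*S,z)[0]
print("plate bottom corner",P(330,415,.004),"left corner",P(213,240,.006))
for z in(.009,.012,.016):print("tray bottom corner",z,P(345,375,z),"right",P(472,345,z))
def corners(c,a,L,W): 
    e=np.array([np.cos(a),np.sin(a)]);n=np.array([-e[1],e[0]]); return np.array([np.array(c)+i*e*L/2+j*n*W/2 for i,j in((1,1),(1,-1),(-1,-1),(-1,1))])
print("exp plate",corners((.6265,-.1532),1.165,.128,.078)); print("exp tray",corners((.6265,-.1532),1.165,.11,.06))
st=bot.read_state();print(st["tool_pos"],st["wrist_force"])
cv2.imwrite("pics/t2.png",cv2.resize(t["image"][130:220,250:360,::-1],None,fx=7,fy=6.6,interpolation=cv2.INTER_CUBIC))
E
```

```text
plate bottom corner [ 0.5668 -0.1998] left corner [ 0.6127 -0.0853]
tray bottom corner 0.009 [ 0.5852 -0.1905] right [ 0.6376 -0.2134]
tray bottom corner 0.012 [ 0.5825 -0.1929] right [ 0.6347 -0.2158]
tray bottom corner 0.016 [ 0.579  -0.1961] right [ 0.6309 -0.2188]
exp plate [[ 0.6159 -0.079 ]
 [ 0.6876 -0.1098]
 [ 0.6371 -0.2274]
 [ 0.5654 -0.1966]]
exp tray [[ 0.6206 -0.0908]
 [ 0.6758 -0.1145]
 [ 0.6324 -0.2156]
 [ 0.5772 -0.1919]]
[ 0.6283 -0.1535 -0.0257] [-0.5042 -0.7163  0.9081]
```

Emit:
{"op": "play_rows", "data": {"rows": [[[-0.005,-0.005,0],[0,0,0]],[[-0.01,-0.009,0],[0,0,0]],[[-0.01,-0.009,0.004],[0,0,0]],[[-0.01,-0.009,0.004],[0,0,0]],[[-0.01,-0.009,0.004],[0,0,0]]]}}

```text
time: 9.73
tool_pos: [0.6252, -0.1548, -0.0257]
tcp_rot: [2.623, 1.728, 0.001]
wrist_force: [-1.6, 0.4, 7.3]
width: 0.693
grip_force: 34.5
```

Emit:
{"op": "play_rows", "data": {"rows": [[[0,0,0],[0,0,0]],[[0,0,0],[0,0,0]],[[0,0,0],[0,0,0]],[[0,0,0],[0,0,0]],[[0,0,0],[0,0,0]],[[0,0,0],[0,0,0]],[[0,0,-0.05],[0,0,0]],[[0,0,-0.15],[0,0,0]],[[0,0,-0.3],[0,0,0]],[[0,0,-0.48],[0,0,0]],[[0,0,-0.6],[0,0,0]],[[0,0,-0.6],[0,0,0]],[[0,0,-0.6],[0,0,0]]], "claw": 1}}

```text
time: 10.82
tool_pos: [0.6278, -0.1555, 0.1281]
tcp_rot: [2.618, 1.725, 0.008]
wrist_force: [0.0, 0.3, -0.1]
width: 1.0
grip_force: 0.0
```

```bash
python3 - <<'E'
from h import *
chain([[(.528,.072,.125,1.524)],[(.4296,.2957,.125,1.881)],[(.4296,.2957,-.034,1.881)]])
s=grab("side")
cv2.imwrite("pics/s6.png",cv2.resize(s["image"][160:230,250:330,::-1],None,fx=8,fy=8,interpolation=cv2.INTER_CUBIC))
E
```

```text
call:
   [ 0.679 -0.726  0.007] [ 0.011  0.001 -0.457]
call:
   [ 0.875 -0.435  0.   ] [ 0.     0.    -0.455]
call:
   [0.    0.    0.636] [0. 0. 0.]
```

View pics/s6.png

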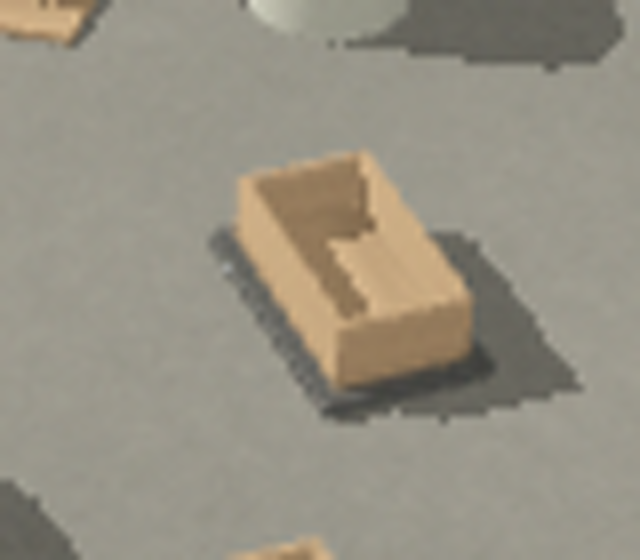

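Emit:
{"op": "play_rows", "data": {"rows": [[[0.679,-0.726,0],[0,0,-0.45]],[[0.679,-0.726,0],[0,0,-0.45]],[[0.679,-0.726,0],[0,0,-0.45]],[[0.679,-0.726,0],[0,0,-0.45]],[[0.679,-0.726,0],[0,0,-0.45]],[[0.679,-0.726,0],[0,0,-0.45]],[[0.679,-0.726,0],[0,0,-0.45]],[[0.679,-0.726,0],[0,0,-0.45]],[[0.679,-0.726,0],[0,0,-0.45]]]}}

```text
time: 11.62
tool_pos: [0.524, 0.0727, 0.1216]
tcp_rot: [-2.276, -2.164, 0.004]
wrist_force: [-0.6, -1.2, 0.2]
width: 0.999
grip_force: 0.0
```

Emit:
{"op": "play_rows", "data": {"rows": [[[0.87,-0.435,0],[0,0,-0.455]],[[0.87,-0.435,0],[0,0,-0.455]],[[0.87,-0.435,0],[0,0,-0.455]],[[0.87,-0.435,0],[0,0,-0.455]],[[0.87,-0.435,0],[0,0,-0.455]],[[0.87,-0.435,0],[0,0,-0.455]],[[0.87,-0.435,0],[0,0,-0.455]],[[0.87,-0.435,0],[0,0,-0.455]],[[0.87,-0.435,0],[0,0,-0.455]],[[0.87,-0.435,0],[0,0,-0.455]]]}}

```text
time: 12.45
tool_pos: [0.4287, 0.294, 0.1225]
tcp_rot: [1.861, 2.531, -0.002]
wrist_force: [-0.0, -1.2, 0.0]
width: 0.999
grip_force: 0.0
```

```bash
python3 - <<'E'
from h import *
t=grab("top");s=grab("side")
for c in blobs(t):
    m=c.mean(0)/S; print(m,"z.040/.008",*box(t,c,.040,.008),"z.032",*box(t,c,.032))
chain([[(.4300,.2956,-.034,1.880)]])
# first-tray rim centre/height: rim corners in both views
c=min(blobs(t),key=lambda c:np.linalg.norm(c.mean(0)/S-[300,173]));b=min(blobs(s,lo=100),key=lambda c:np.linalg.norm(c.mean(0)/S-[294,190]))
for u in ((1,.3),(.3,1),(1,-.3)):
    pt=c[np.argmax(plane(t,c,.04)@u)];ps=b[np.argmax(plane(s,b,.04)@u)];print(u,*tri(t,pt,s,ps))
E
```

```text
[151.3235 238.6014] z.040/.008 [0.4307 0.2926] 1.8785720283104697 [0.1095 0.0616] z.032 [0.4308 0.2949] 1.878572793969283 [0.1104 0.062 ]
[353.2116 234.5056] z.040/.008 [ 0.4389 -0.3027] 1.1349361922575854 [0.1118 0.0622] z.032 [ 0.4392 -0.3046] 1.1349360590995308 [0.1126 0.0627]
[300.5522 172.0161] z.040/.008 [ 0.6271 -0.1525] 1.1670467244689977 [0.1165 0.0635] z.032 [ 0.6287 -0.1533] 1.1670481892075972 [0.1174 0.064 ]
[204.281 158.841] z.040/.008 [0.6708 0.1364] 2.1046052625383957 [0.1107 0.0519] z.032 [0.6727 0.1376] 2.1046058284601274 [0.1115 0.0524]
[195.3366  62.3504] z.040/.008 [0.9955 0.1606] 1.5654580203898327 [0.1202 0.0607] z.032 [0.9997 0.162 ] 1.5654570882834513 [0.1211 0.0613]
call:
   [0.004 0.007 0.627] [-0.     0.001 -0.008]
(1, 0.3) [ 0.676  -0.1141  0.0368] 0.0002452811289842852
(0.3, 1) [ 0.6285 -0.0918  0.0379] 0.0031945319665037356
(1, -0.3) [ 0.6682 -0.1284  0.0457] 0.0038613436424507386
```

Emit:
{"op": "play_rows", "data": {"rows": [[[0.004,0.007,0.15],[0,0,0]],[[0.004,0.007,0.27],[0,0,0]],[[0.004,0.007,0.37],[0,0,0]],[[0.004,0.007,0.45],[0,0,0]],[[0.004,0.007,0.52],[0,0,0]],[[0.004,0.007,0.57],[0,0,0]],[[0.004,0.007,0.6],[0,0,0]],[[0.004,0.007,0.623],[0,0,0]],[[0.004,0.007,0.623],[0,0,0]],[[0.004,0.007,0.623],[0,0,0]]]}}

```text
time: 13.38
tool_pos: [0.4297, 0.2971, -0.0324]
tcp_rot: [1.859, 2.533, 0.001]
wrist_force: [0.6, 0.6, -0.1]
width: 1.001
grip_force: 0.0
```

Emit:
{"op": "play_rows", "data": {"rows": [[[0,0,0],[0,0,0]],[[0,0,0],[0,0,0]],[[0,0,0],[0,0,0]],[[0,0,0],[0,0,0]],[[0,0,0],[0,0,0]],[[0,0,0],[0,0,0]],[[0,0,0],[0,0,0]],[[0,0,0],[0,0,0]]], "claw": -1}}

```text
time: 14.05
tool_pos: [0.4301, 0.2978, -0.0316]
tcp_rot: [1.857, 2.533, 0.003]
wrist_force: [-0.1, -1.0, 6.1]
width: 0.695
grip_force: 34.3
```

```bash
python3 - <<'E'
from h import *
st=bot.read_state();print(st["tool_pos"]);z=st["tool_pos"][2]
p=st["tool_pos"]
fx,fy,ya=.6255,-.1545,1.166
chain([[(p[0],p[1],.115,1.879)],[(.528,.07,.115,1.52)],[(fx,fy,.115,ya)],[(fx,fy,z+.042,ya)]])
E
```

```text
[ 0.4301  0.2978 -0.0316]
call:
   [ 0.     0.001 -0.586] [ 0.002 -0.001 -0.004]
call:
   [-0.987  0.097  0.   ] [0.    0.    0.457]
call:
   [-0.877  0.435  0.   ] [0.    0.    0.451]
call:
   [0.    0.    0.418] [0. 0. 0.]
```

Emit:
{"op": "play_rows", "data": {"rows": [[[0,0,-0.03],[0,0,0]],[[0,0,-0.09],[0,0,0]],[[0,0,-0.17],[0,0,0]],[[0,0,-0.26],[0,0,0]],[[0,0,-0.35],[0,0,0]],[[0,0,-0.44],[0,0,0]],[[0,0,-0.52],[0,0,0]],[[0,0,-0.57],[0,0,0]],[[0,0,-0.59],[0,0,0]],[[0,0,-0.59],[0,0,0]]]}}

```text
time: 14.88
tool_pos: [0.4298, 0.2977, 0.116]
tcp_rot: [1.857, 2.533, 0.003]
wrist_force: [-0.9, 0.4, -1.0]
width: 0.69
grip_force: 33.4
```

Emit:
{"op": "play_rows", "data": {"rows": [[[-0.05,0.005,0],[0,0,0.025]],[[-0.14,0.014,0],[0,0,0.065]],[[-0.25,0.025,0],[0,0,0.116]],[[-0.37,0.036,0],[0,0,0.171]],[[-0.49,0.048,0],[0,0,0.227]],[[-0.61,0.06,0],[0,0,0.282]],[[-0.73,0.072,0],[0,0,0.338]],[[-0.84,0.083,0],[0,0,0.389]],[[-0.93,0.091,0],[0,0,0.43]],[[-0.987,0.097,0],[0,0,0.457]],[[-0.987,0.097,0],[0,0,0.457]]]}}

```text
time: 15.8
tool_pos: [0.526, 0.0657, 0.1126]
tcp_rot: [-2.284, -2.155, 0.005]
wrist_force: [0.2, 0.2, -1.8]
width: 0.694
grip_force: 33.4
```

```bash
python3 - <<'E'
from h import *
fx,fy,ya=.6264,-.152,1.166
chain([[(fx,fy,.115,ya)],[(fx,fy,-.0316+.042,ya)]])
E
```

```text
call:
   [-0.846  0.452 -0.009] [-0.003  0.003  0.442]
call:
   [0.    0.    0.418] [0. 0. 0.]
```

Emit:
{"op": "play_rows", "data": {"rows": [[[-0.05,0.027,0],[0,0,0.026]],[[-0.13,0.069,0],[0,0,0.068]],[[-0.23,0.123,0],[0,0,0.12]],[[-0.34,0.182,0],[0,0,0.178]],[[-0.45,0.24,0],[0,0,0.235]],[[-0.56,0.299,0],[0,0,0.293]],[[-0.67,0.358,0],[0,0,0.35]],[[-0.76,0.406,0],[0,0,0.397]],[[-0.82,0.438,0],[0,0,0.43]],[[-0.846,0.452,0],[0,0,0.442]],[[-0.846,0.452,0],[0,0,0.442]],[[-0.846,0.452,0],[0,0,0.442]],[[-0.846,0.452,0],[0,0,0.442]]]}}

```text
time: 16.88
tool_pos: [0.6271, -0.1466, 0.1143]
tcp_rot: [-2.617, -1.736, 0.001]
wrist_force: [0.3, -0.3, -1.7]
width: 0.692
grip_force: 33.4
```

```bash
python3 - <<'E'
from h import *
fx,fy,ya=.6264,-.152,1.166
print(bot.read_state()["tool_pos"])
chain([[(fx,fy,-.0316+.043,ya)]])
E
```

```text
[ 0.6271 -0.1466  0.1143]
call:
   [-0.021  0.006  0.412] [-0.002 -0.     0.007]
```

Emit:
{"op": "play_rows", "data": {"rows": [[[-0.01,0.003,0.04],[0,0,0.007]],[[-0.021,0.006,0.1],[0,0,0.007]],[[-0.021,0.006,0.17],[0,0,0.007]],[[-0.021,0.006,0.24],[0,0,0.007]],[[-0.021,0.006,0.31],[0,0,0.007]],[[-0.021,0.006,0.36],[0,0,0.007]],[[-0.021,0.006,0.38],[0,0,0.007]],[[-0.021,0.006,0.39],[0,0,0.007]],[[-0.021,0.006,0.39],[0,0,0.007]],[[-0.021,0.006,0.39],[0,0,0.007]],[[-0.021,0.006,0.39],[0,0,0.007]]]}}

```text
time: 17.8
tool_pos: [0.6284, -0.1538, 0.0186]
tcp_rot: [2.622, 1.727, 0.002]
wrist_force: [-0.2, 0.0, -1.7]
width: 0.694
grip_force: 33.4
```

```bash
python3 - <<'E'
from h import *
fx,fy,ya=.6264,-.152,1.166
print(bot.read_state()["tool_pos"])
chain([[(fx,fy,-.0316+.040,ya)]])
s=grab("side")
cv2.imwrite("pics/s7.png",cv2.resize(s["image"][150:220,250:330,::-1],None,fx=8,fy=8,interpolation=cv2.INTER_CUBIC))
E
```

```text
[ 0.6284 -0.1538  0.0186]
call:
   [ 0.003 -0.01   0.041] [ 0.003 -0.    -0.002]
```

View pics/s7.png

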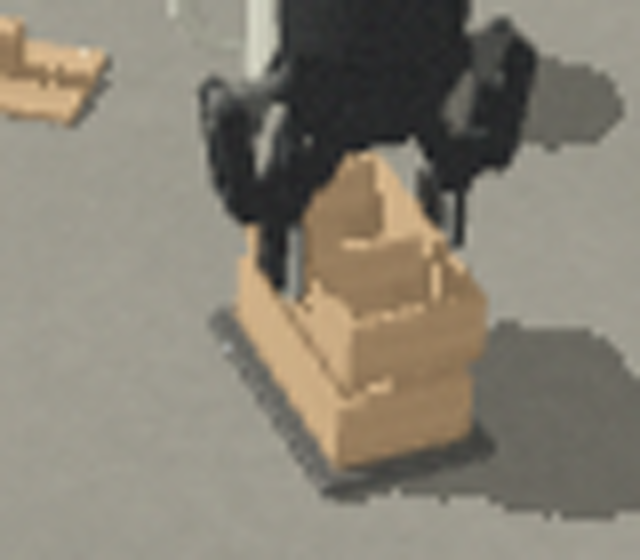

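Emit:
{"op": "play_rows", "data": {"rows": [[[0.003,-0.007,0.01],[0,0,0]],[[0.006,-0.014,0.02],[0,0,0]],[[0.006,-0.014,0.028],[0,0,0]],[[0.006,-0.014,0.028],[0,0,0]],[[0.006,-0.014,0.028],[0,0,0]],[[0.006,-0.014,0.028],[0,0,0]]]}}

```text
time: 18.35
tool_pos: [0.6246, -0.1508, 0.0101]
tcp_rot: [-2.624, -1.728, 0.0]
wrist_force: [-0.8, -0.8, -1.5]
width: 0.7
grip_force: 33.4
```

```bash
python3 - <<'E'
from h import *
fx,fy,ya=.6264,-.152,1.166
print(bot.read_state()["tool_pos"])
chain([[(fx,fy,-.0316+.040,ya)]])
s=grab("side")
cv2.imwrite("pics/s8.png",cv2.resize(s["image"][150:220,250:330,::-1],None,fx=8,fy=8,interpolation=cv2.INTER_CUBIC))
E
```

```text
[ 0.6246 -0.1508  0.0101]
call:
   [-0.002  0.009  0.007] [-0.     0.    -0.002]
```

View pics/s8.png

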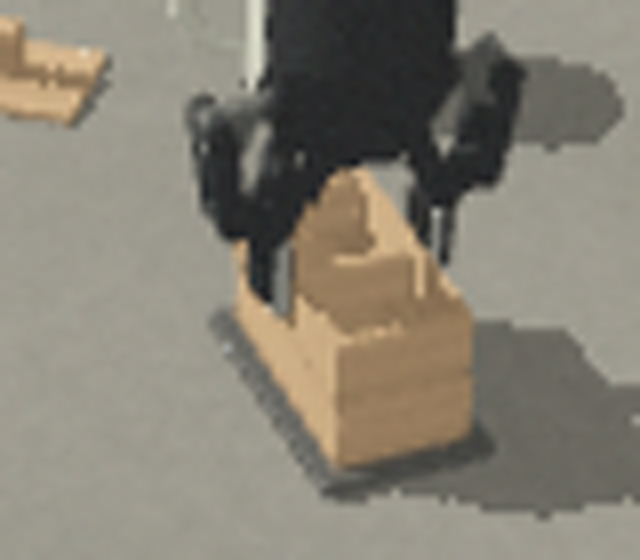

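Emit:
{"op": "play_rows", "data": {"rows": [[[0,0,0.004],[0,0,0]],[[0,0,0.008],[0,0,0]],[[0,0,0.008],[0,0,0]],[[0,0,0.008],[0,0,0]]]}}

```text
time: 18.73
tool_pos: [0.6249, -0.1509, 0.0085]
tcp_rot: [2.624, 1.727, 0.001]
wrist_force: [-0.8, -0.0, 0.8]
width: 0.699
grip_force: 33.6
```

Emit:
{"op": "play_rows", "data": {"rows": [[[0,0,0.004],[0,0,0]],[[0,0,0.004],[0,0,0]],[[0,0,0.004],[0,0,0]]]}}

```text
time: 18.98
tool_pos: [0.625, -0.1509, 0.0084]
tcp_rot: [2.623, 1.727, 0.0]
wrist_force: [-3.3, 0.4, 5.1]
width: 0.689
grip_force: 34.3
```

Emit:
{"op": "play_rows", "data": {"rows": [[[0,0,0],[0,0,0]],[[0,0,0],[0,0,0]],[[0,0,0],[0,0,0]],[[0,0,0],[0,0,0]],[[0,0,0],[0,0,0]],[[0,0,0],[0,0,0]],[[0,0,-0.05],[0,0,0]],[[0,0,-0.15],[0,0,0]],[[0,0,-0.3],[0,0,0]],[[0,0,-0.46],[0,0,0]],[[0,0,-0.46],[0,0,0]],[[0,0,-0.46],[0,0,0]]], "claw": 1}}

```text
time: 19.98
tool_pos: [0.6281, -0.1517, 0.1278]
tcp_rot: [2.618, 1.724, 0.009]
wrist_force: [0.6, 0.1, -0.1]
width: 0.999
grip_force: 0.0
```

```bash
cat >> h.py <<'E'
def stack(s,rows):
    """side view: stack's right-edge and left-corner columns (px) at given image rows, and the wood blob"""
    m=mask(s); m[:,:262*S]=0; m[:,325*S:]=0; m[222*S:]=0
    out=[]
    for r in rows:
        c=np.flatnonzero(m[int(r*S)]); out.append((r,c.min()/S,c.max()/S) if len(c) else (r,0,0))
    return np.array(out)
E
python3 - <<'E'
from h import *
s=grab("side")
print(stack(s,range(166,212,3)))
print(bot.read_state()["tool_pos"])
chain([[(.4392,-.3046,.12,1.1355)],[(.4392,-.3046,-.033,1.1355)]])
E
```

```text
[[166.     0.     0.  ]
 [169.     0.     0.  ]
 [172.   293.25 295.5 ]
 [175.   280.   298.25]
 [178.   279.5  300.5 ]
 [181.   279.5  302.5 ]
 [184.   280.   304.75]
 [187.   279.75 307.  ]
 [190.   280.   309.  ]
 [193.   281.75 308.75]
 [196.   283.75 308.75]
 [199.   285.75 308.75]
 [202.   287.75 308.75]
 [205.   289.75 307.  ]
 [208.   291.75 295.25]
 [211.     0.     0.  ]]
[ 0.6259 -0.1511  0.1248]
call:
   [-0.859 -0.444  0.017] [ 0.005 -0.001  0.037]
call:
   [0.    0.    0.612] [0. 0. 0.]
```

Emit:
{"op": "play_rows", "data": {"rows": [[[-0.859,-0.444,0.017],[0.005,0,0.037]],[[-0.859,-0.444,0.017],[0.005,0,0.037]],[[-0.859,-0.444,0.017],[0.005,0,0.037]],[[-0.859,-0.444,0.017],[0.005,0,0.037]],[[-0.859,-0.444,0.017],[0.005,0,0.037]],[[-0.859,-0.444,0.017],[0.005,0,0.037]],[[-0.859,-0.444,0.017],[0.005,0,0.037]],[[-0.859,-0.444,0.017],[0.005,0,0.037]],[[-0.859,-0.444,0.017],[0.005,0,0.037]],[[-0.859,-0.444,0.017],[0.005,0,0.037]]]}}

```text
time: 20.87
tool_pos: [0.4383, -0.3032, 0.1173]
tcp_rot: [-2.644, -1.688, 0.003]
wrist_force: [0.1, 0.5, 0.2]
width: 0.996
grip_force: 0.0
```

```bash
python3 - <<'E'
from h import *
print(bot.read_state()["tool_pos"])
t=grab("top")
for c in blobs(t): print(c.mean(0)/S,"z.072/.008",*box(t,c,.072,.008))
chain([[(.4392,-.3046,-.033,1.1355)]])
E
```

```text
[ 0.4383 -0.3032  0.1173]
[349.1441 232.7941] z.072/.008 [ 0.4431 -0.2877] 1.1377093419006847 [0.0811 0.0575]
[301.4655 171.0367] z.072/.008 [ 0.6261 -0.1526] 1.1616406406141913 [0.1169 0.0617]
[204.2054 158.8392] z.072/.008 [0.667  0.1331] 2.103297117810949 [0.1089 0.0421]
[195.4467  62.4039] z.072/.008 [0.9864 0.1568] 1.5653781255571304 [0.1127 0.0427]
call:
   [-0.004  0.008  0.602] [-0.006 -0.001  0.002]
```

Emit:
{"op": "play_rows", "data": {"rows": [[[-0.004,0.008,0.14],[0,0,0]],[[-0.004,0.008,0.26],[0,0,0]],[[-0.004,0.008,0.36],[0,0,0]],[[-0.004,0.008,0.44],[0,0,0]],[[-0.004,0.008,0.5],[0,0,0]],[[-0.004,0.008,0.55],[0,0,0]],[[-0.004,0.008,0.58],[0,0,0]],[[-0.004,0.008,0.602],[0,0,0]],[[-0.004,0.008,0.602],[0,0,0]],[[-0.004,0.008,0.602],[0,0,0]]]}}

```text
time: 21.75
tool_pos: [0.4393, -0.3058, -0.0321]
tcp_rot: [-2.646, -1.688, 0.003]
wrist_force: [-0.6, -0.4, -0.9]
width: 1.006
grip_force: 0.0
```

Emit:
{"op": "play_rows", "data": {"rows": [[[0,0,0],[0,0,0]],[[0,0,0],[0,0,0]],[[0,0,0],[0,0,0]],[[0,0,0],[0,0,0]],[[0,0,0],[0,0,0]],[[0,0,0],[0,0,0]],[[0,0,0],[0,0,0]],[[0,0,0],[0,0,0]]], "claw": -1}}

```text
time: 22.42
tool_pos: [0.4395, -0.3064, -0.0313]
tcp_rot: [-2.648, -1.688, 0.002]
wrist_force: [-0.7, 0.9, 6.4]
width: 0.696
grip_force: 34.1
```

```bash
python3 - <<'E'
from h import *
p=bot.read_state()["tool_pos"];print(p)
fx,fy,ya=.625,-.1525,1.165
chain([[(p[0],p[1],.14,1.136)],[(fx,fy,.14,ya)],[(fx,fy,p[2]+.084,ya)]])
E
```

```text
[ 0.4395 -0.3064 -0.0313]
call:
   [-0.    -0.001 -0.685] [-0.003  0.001 -0.001]
call:
   [0.871 0.414 0.   ] [ 0.     0.    -0.037]
call:
   [0.    0.    0.349] [0. 0. 0.]
```

Emit:
{"op": "play_rows", "data": {"rows": [[[0,0,-0.03],[0,0,0]],[[0,0,-0.09],[0,0,0]],[[0,0,-0.17],[0,0,0]],[[0,0,-0.26],[0,0,0]],[[0,0,-0.35],[0,0,0]],[[0,0,-0.44],[0,0,0]],[[0,0,-0.53],[0,0,0]],[[0,0,-0.61],[0,0,0]],[[0,0,-0.66],[0,0,0]],[[0,0,-0.685],[0,0,0]],[[0,0,-0.685],[0,0,0]]]}}

```text
time: 23.33
tool_pos: [0.44, -0.3065, 0.1402]
tcp_rot: [-2.648, -1.689, 0.002]
wrist_force: [0.1, -0.6, -1.1]
width: 0.697
grip_force: 33.3
```

Emit:
{"op": "play_rows", "data": {"rows": [[[0.05,0.024,0],[0,0,0]],[[0.14,0.067,0],[0,0,-0.01]],[[0.25,0.119,0],[0,0,-0.01]],[[0.36,0.171,0],[0,0,-0.02]],[[0.47,0.223,0],[0,0,-0.02]],[[0.58,0.276,0],[0,0,-0.03]],[[0.69,0.328,0],[0,0,-0.03]],[[0.78,0.371,0],[0,0,-0.037]],[[0.84,0.399,0],[0,0,-0.037]],[[0.862,0.41,0],[0,0,-0.037]],[[0.862,0.41,0],[0,0,-0.037]],[[0.862,0.41,0],[0,0,-0.037]],[[0.862,0.41,0],[0,0,-0.037]]]}}

```text
time: 24.42
tool_pos: [0.6218, -0.1547, 0.1378]
tcp_rot: [-2.621, -1.724, 0.005]
wrist_force: [-0.1, -0.1, -1.2]
width: 0.695
grip_force: 33.2
```

```bash
python3 - <<'E'
from h import *
p=bot.read_state()["tool_pos"];print(p)
chain([[(.6237,-.1543,-.0313+.079,1.165)]])
E
```

```text
[ 0.6218 -0.1547  0.1378]
call:
   [0.005 0.008 0.36 ] [-0.007  0.001 -0.002]
```

Emit:
{"op": "play_rows", "data": {"rows": [[[0.002,0.004,0.04],[0,0,0]],[[0.005,0.008,0.1],[0,0,0]],[[0.005,0.008,0.17],[0,0,0]],[[0.005,0.008,0.23],[0,0,0]],[[0.005,0.008,0.29],[0,0,0]],[[0.005,0.008,0.33],[0,0,0]],[[0.005,0.008,0.35],[0,0,0]],[[0.005,0.008,0.36],[0,0,0]],[[0.005,0.008,0.36],[0,0,0]],[[0.005,0.008,0.36],[0,0,0]],[[0.005,0.008,0.36],[0,0,0]]]}}

```text
time: 25.33
tool_pos: [0.626, -0.1536, 0.0495]
tcp_rot: [-2.623, -1.727, 0.001]
wrist_force: [0.1, 0.1, -0.0]
width: 0.694
grip_force: 33.3
```

```bash
python3 - <<'E'
from h import *
p=bot.read_state()["tool_pos"];print(p)
chain([[(.6237,-.1543,-.0313+.073,1.165)]])
s=grab("side")
print(stack(s,range(166,212,2)))
c=cv2.resize(s["image"][140:215,250:330,::-1],None,fx=8,fy=8,interpolation=cv2.INTER_CUBIC);cv2.imwrite("pics/s9.png",c)
E
```

```text
[ 0.626  -0.1536  0.0495]
call:
   [-0.006 -0.007  0.031] [-0.002 -0.    -0.001]
[[166.   289.25 300.5 ]
 [168.   288.25 302.25]
 [170.   280.5  303.75]
 [172.   280.   304.75]
 [174.   280.25 306.5 ]
 [176.   279.5  307.75]
 [178.   279.5  309.5 ]
 [180.   279.75 309.75]
 [182.   279.5  309.75]
 [184.   280.   309.75]
 [186.   280.   309.75]
 [188.   279.5  308.5 ]
 [190.   279.75 309.  ]
 [192.   281.   309.  ]
 [194.   282.25 308.75]
 [196.   283.75 308.75]
 [198.   285.   308.75]
 [200.   286.25 308.75]
 [202.   287.75 308.75]
 [204.   289.   308.5 ]
 [206.   290.   302.75]
 [208.   291.75 295.5 ]
 [210.     0.     0.  ]]
```

Emit:
{"op": "play_rows", "data": {"rows": [[[-0.002,-0.005,0.006],[0,0,0]],[[-0.003,-0.01,0.012],[0,0,0]],[[-0.003,-0.01,0.018],[0,0,0]],[[-0.003,-0.01,0.024],[0,0,0]],[[-0.003,-0.01,0.024],[0,0,0]],[[-0.003,-0.01,0.024],[0,0,0]]]}}

```text
time: 25.88
tool_pos: [0.6223, -0.1529, 0.042]
tcp_rot: [-2.621, -1.726, 0.004]
wrist_force: [0.2, -0.4, -1.6]
width: 0.695
grip_force: 33.3
```

```bash
python3 - <<'E'
from h import *
s=grab("side")
print(stack(s,range(166,212,2)).T)
m=mask(s)
# bottom silhouette of the front corner column and top row per column
p=bot.read_state();print(p["tool_pos"],p["wrist_force"])
E
```

```text
[[166.   168.   170.   172.   174.   176.   178.   180.   182.   184.
  186.   188.   190.   192.   194.   196.   198.   200.   202.   204.
  206.   208.   210.  ]
 [290.75 288.5  287.5  280.5  279.   279.5  279.5  279.75 279.5  280.
  280.   279.5  280.   281.   282.25 283.75 285.   286.25 287.75 289.
  290.   291.75   0.  ]
 [297.75 298.75 301.   302.25 303.75 305.   306.5  308.25 308.75 308.75
  308.75 308.5  309.   309.   308.75 308.75 308.75 308.75 308.75 308.5
  302.75 295.25   0.  ]]
[ 0.6224 -0.1529  0.0422] [ 1.1663  0.7923 -1.4605]
```

Edges now line up on both sides (308.75, 280). Lower to contact.

Emit:
{"op": "play_rows", "data": {"rows": [[[0,0,0.004],[0,0,0]],[[0,0,0.008],[0,0,0]],[[0,0,0.008],[0,0,0]],[[0,0,0.008],[0,0,0]]]}}

```text
time: 26.27
tool_pos: [0.6228, -0.153, 0.0407]
tcp_rot: [-2.622, -1.726, 0.003]
wrist_force: [-0.5, 0.9, 2.6]
width: 0.696
grip_force: 33.6
```

Emit:
{"op": "play_rows", "data": {"rows": [[[0,0,0],[0,0,0]],[[0,0,0],[0,0,0]],[[0,0,0],[0,0,0]],[[0,0,0],[0,0,0]],[[0,0,0],[0,0,0]],[[0,0,0],[0,0,0]],[[0,0,-0.05],[0,0,0]],[[0,0,-0.15],[0,0,0]],[[0,0,-0.3],[0,0,0]],[[0,0,-0.46],[0,0,0]],[[0,0,-0.46],[0,0,0]],[[0,0,-0.46],[0,0,0]]], "claw": 1}}

```text
time: 27.27
tool_pos: [0.6262, -0.1541, 0.161]
tcp_rot: [2.621, 1.726, 0.006]
wrist_force: [-0.3, 0.0, 0.4]
width: 1.0
grip_force: 0.0
```

```bash
python3 - <<'E'
from h import *
s=grab("side")
print(stack(s,range(160,212,4)).T)
chain([[(.65,-.005,.15,1.64)],[(.6758,.1404,.15,2.105)]])
E
```

```text
[[160.   164.   168.   172.   176.   180.   184.   188.   192.   196.
  200.   204.   208.  ]
 [  0.   293.75 279.25 279.25 279.5  279.5  280.   279.5  281.   283.75
  286.25 289.   291.75]
 [  0.   295.75 298.75 301.75 304.75 308.   308.75 308.75 309.   308.75
  308.75 308.5  295.25]]
call:
   [ 0.587 -0.14   0.032] [ 0.    -0.001 -0.605]
call:
   [0.573 0.143 0.   ] [ 0.     0.    -0.592]
```

Emit:
{"op": "play_rows", "data": {"rows": [[[0.587,-0.14,0],[0,0,-0.6]],[[0.587,-0.14,0],[0,0,-0.6]],[[0.587,-0.14,0],[0,0,-0.6]],[[0.587,-0.14,0],[0,0,-0.6]],[[0.587,-0.14,0],[0,0,-0.6]],[[0.587,-0.14,0],[0,0,-0.6]],[[0.587,-0.14,0],[0,0,-0.6]],[[0.587,-0.14,0],[0,0,-0.6]]]}}

```text
time: 27.98
tool_pos: [0.6479, -0.0056, 0.1544]
tcp_rot: [-2.147, -2.287, 0.005]
wrist_force: [-0.2, 0.2, -0.1]
width: 1.002
grip_force: 0.0
```

Emit:
{"op": "play_rows", "data": {"rows": [[[0.573,0.143,0],[0,0,-0.592]],[[0.573,0.143,0],[0,0,-0.592]],[[0.573,0.143,0],[0,0,-0.592]],[[0.573,0.143,0],[0,0,-0.592]],[[0.573,0.143,0],[0,0,-0.592]],[[0.573,0.143,0],[0,0,-0.592]],[[0.573,0.143,0],[0,0,-0.592]],[[0.573,0.143,0],[0,0,-0.592]]]}}

```text
time: 28.65
tool_pos: [0.6749, 0.1386, 0.1554]
tcp_rot: [-1.564, -2.72, 0.002]
wrist_force: [-0.8, -0.0, -0.5]
width: 1.0
grip_force: 0.0
```

```bash
python3 - <<'E'
from h import *
print(bot.read_state()["tool_pos"])
t=grab("top")
for c in blobs(t): print(c.mean(0)/S,"stack z.104/.008",*box(t,c,.104,.008),"lid",*box(t,c,.005))
chain([[(.6758,.1404,-.024,2.105)]])
E
```

```text
[0.6749 0.1386 0.1554]
[301.8156 169.7161] stack z.104/.008 [ 0.6263 -0.1507] 1.1638971370058155 [0.1173 0.0604] lid [ 0.6378 -0.1596] 1.1638979359541424 [0.125  0.0854]
[211.3101 156.1495] stack z.104/.008 [0.6701 0.1181] 2.09985138683455 [0.0722 0.032 ] lid [0.6851 0.1249] 2.0998512203869817 [0.076  0.0606]
[199.4904  60.7146] stack z.104/.008 [0.9626 0.1551] 0.8995845906649855 [0.0786 0.0172] lid [0.9926 0.166 ] 0.8995849901391489 [0.1265 0.0462]
call:
   [0.002 0.008 0.718] [-0.004 -0.004 -0.009]
```

Emit:
{"op": "play_rows", "data": {"rows": [[[0.002,0.008,0.15],[0,0,-0.009]],[[0.002,0.008,0.3],[0,0,-0.009]],[[0.002,0.008,0.42],[0,0,-0.009]],[[0.002,0.008,0.52],[0,0,-0.009]],[[0.002,0.008,0.6],[0,0,-0.009]],[[0.002,0.008,0.66],[0,0,-0.009]],[[0.002,0.008,0.69],[0,0,-0.009]],[[0.002,0.008,0.71],[0,0,-0.009]],[[0.002,0.008,0.718],[0,0,-0.009]],[[0.002,0.008,0.718],[0,0,-0.009]],[[0.002,0.008,0.718],[0,0,-0.009]]]}}

```text
time: 29.62
tool_pos: [0.6773, 0.1426, -0.0223]
tcp_rot: [-1.552, -2.729, -0.002]
wrist_force: [-0.2, -0.1, 0.8]
width: 0.997
grip_force: 0.0
```

Emit:
{"op": "play_rows", "data": {"rows": [[[0,0,0],[0,0,0]],[[0,0,0],[0,0,0]],[[0,0,0],[0,0,0]],[[0,0,0],[0,0,0]],[[0,0,0],[0,0,0]],[[0,0,0],[0,0,0]],[[0,0,0],[0,0,0]],[[0,0,0],[0,0,0]],[[0,0,0],[0,0,0]],[[0,0,0],[0,0,0]],[[0,0,0],[0,0,0]],[[0,0,0],[0,0,0]]], "claw": -1}}

```text
time: 30.62
tool_pos: [0.6762, 0.1426, -0.0237]
tcp_rot: [-1.551, -2.728, 0.0]
wrist_force: [-0.5, -0.5, 2.3]
width: 0.153
grip_force: 31.0
```

```bash
python3 - <<'E'
from h import *
p=bot.read_state()["tool_pos"];print(p)
chain([[(p[0],p[1],p[2]+.2,2.105)],[(.65,-.005,p[2]+.2,1.64)],[(.6235,-.154,p[2]+.2,1.165)],[(.6235,-.154,p[2]+.112,1.165)]])
E
```

```text
[ 0.6762  0.1426 -0.0237]
call:
   [ 0.002 -0.001 -0.8  ] [-0.002 -0.004  0.004]
call:
   [-0.455 -0.391  0.   ] [0.    0.    0.592]
call:
   [-0.587 -0.147  0.   ] [0.    0.    0.605]
call:
   [0.    0.    0.352] [0. 0. 0.]
```

Emit:
{"op": "play_rows", "data": {"rows": [[[0,0,-0.03],[0,0,0]],[[0,0,-0.09],[0,0,0]],[[0,0,-0.17],[0,0,0]],[[0,0,-0.26],[0,0,0]],[[0,0,-0.36],[0,0,0]],[[0,0,-0.46],[0,0,0]],[[0,0,-0.56],[0,0,0]],[[0,0,-0.65],[0,0,0]],[[0,0,-0.7],[0,0,0]],[[0,0,-0.72],[0,0,0]],[[0,0,-0.72],[0,0,0]]]}}

```text
time: 31.53
tool_pos: [0.6776, 0.1423, 0.1583]
tcp_rot: [-1.552, -2.73, -0.003]
wrist_force: [-0.2, -0.1, 0.1]
width: 0.157
grip_force: 30.7
```

Emit:
{"op": "play_rows", "data": {"rows": [[[-0.03,-0.026,0],[0,0,0.04]],[[-0.08,-0.069,0],[0,0,0.105]],[[-0.14,-0.12,0],[0,0,0.18]],[[-0.21,-0.18,0],[0,0,0.27]],[[-0.28,-0.241,0],[0,0,0.365]],[[-0.34,-0.292,0],[0,0,0.44]],[[-0.4,-0.344,0],[0,0,0.52]],[[-0.44,-0.378,0],[0,0,0.57]],[[-0.455,-0.391,0],[0,0,0.592]],[[-0.455,-0.391,0],[0,0,0.592]]]}}

```text
time: 32.37
tool_pos: [0.6497, -0.0069, 0.1545]
tcp_rot: [-2.139, -2.293, 0.005]
wrist_force: [0.4, 0.1, -0.8]
width: 0.153
grip_force: 30.7
```

```bash
python3 - <<'E'
from h import *
p=bot.read_state()["tool_pos"];print(p)
chain([[(.6241,-.150,.156,1.165)]])
E
```

```text
[ 0.6497 -0.0069  0.1545]
call:
   [-0.564 -0.142 -0.006] [-0.008 -0.001  0.605]
```

Emit:
{"op": "play_rows", "data": {"rows": [[[-0.03,-0.008,0],[0,0,0.03]],[[-0.08,-0.02,0],[0,0,0.09]],[[-0.15,-0.038,0],[0,0,0.16]],[[-0.23,-0.058,0],[0,0,0.25]],[[-0.31,-0.078,0],[0,0,0.33]],[[-0.39,-0.098,0],[0,0,0.42]],[[-0.46,-0.116,0],[0,0,0.49]],[[-0.52,-0.131,0],[0,0,0.56]],[[-0.55,-0.138,0],[0,0,0.59]],[[-0.564,-0.142,0],[0,0,0.605]],[[-0.564,-0.142,0],[0,0,0.605]],[[-0.564,-0.142,0],[0,0,0.605]]]}}

```text
time: 33.37
tool_pos: [0.6257, -0.1479, 0.1557]
tcp_rot: [-2.617, -1.731, 0.003]
wrist_force: [-0.3, 0.6, 0.2]
width: 0.154
grip_force: 30.7
```

```bash
python3 - <<'E'
from h import *
p=bot.read_state()["tool_pos"];print(p)
chain([[(.6241,-.150,-.0237+.111,1.165)]])
E
```

```text
[ 0.6257 -0.1479  0.1557]
call:
   [-0.01  -0.001  0.274] [-0.005 -0.001  0.005]
```

Emit:
{"op": "play_rows", "data": {"rows": [[[-0.01,-0.001,0.03],[0,0,0]],[[-0.01,-0.001,0.08],[0,0,0]],[[-0.01,-0.001,0.14],[0,0,0]],[[-0.01,-0.001,0.2],[0,0,0]],[[-0.01,-0.001,0.24],[0,0,0]],[[-0.01,-0.001,0.265],[0,0,0]],[[-0.01,-0.001,0.274],[0,0,0]],[[-0.01,-0.001,0.274],[0,0,0]],[[-0.01,-0.001,0.274],[0,0,0]],[[-0.01,-0.001,0.274],[0,0,0]]]}}

```text
time: 34.2
tool_pos: [0.6249, -0.151, 0.0884]
tcp_rot: [-2.62, -1.731, 0.001]
wrist_force: [-0.5, 0.5, -1.2]
width: 0.157
grip_force: 30.7
```

```bash
python3 - <<'E'
from h import *
p=bot.read_state()["tool_pos"];print(p)
chain([[(.6241,-.150,-.0237+.105,1.165)]])
s=grab("side");print(stack(s,range(154,210,2)).T)
c=cv2.resize(s["image"][140:215,250:330,::-1],None,fx=7.5,fy=7.5,interpolation=cv2.INTER_CUBIC);cv2.imwrite("pics/s10.png",c)
E
```

```text
[ 0.6249 -0.151   0.0884]
call:
   [ 0.003 -0.005  0.028] [-0.003 -0.     0.003]
[[154.   156.   158.   160.   162.   164.   166.   168.   170.   172.
  174.   176.   178.   180.   182.   184.   186.   188.   190.   192.
  194.   196.   198.   200.   202.   204.   206.   208.  ]
 [  0.     0.     0.     0.   294.25 280.25 280.   279.25 279.25 279.25
  279.   279.5  279.75 279.5  279.5  280.   280.   279.5  279.75 281.
  282.25 283.75 285.   286.25 287.75 289.   290.25 291.75]
 [  0.     0.     0.     0.   295.75 297.25 298.5  301.5  303.5  304.75
  306.5  308.   309.5  308.75 309.   308.75 308.75 308.75 309.   309.
  308.75 308.75 308.75 308.75 308.75 308.5  303.   295.  ]]
```

View pics/s10.png

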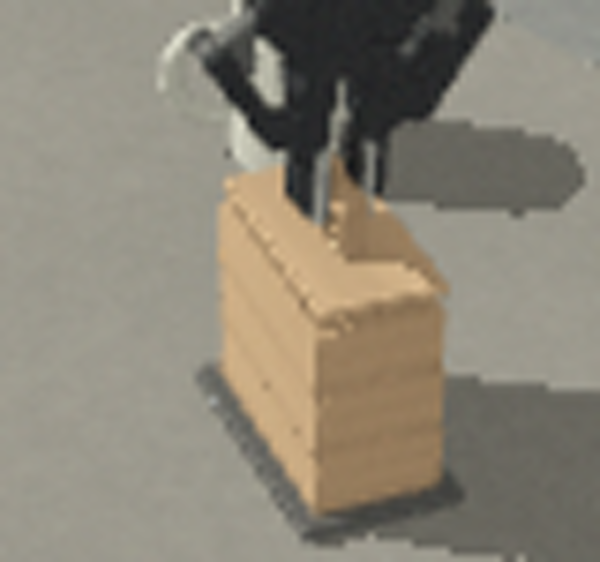

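Emit:
{"op": "play_rows", "data": {"rows": [[[0,-0.004,0.006],[0,0,0]],[[0,-0.007,0.012],[0,0,0]],[[0,-0.007,0.018],[0,0,0]],[[0,-0.007,0.024],[0,0,0]],[[0,-0.007,0.024],[0,0,0]],[[0,-0.007,0.024],[0,0,0]]]}}

```text
time: 34.75
tool_pos: [0.6222, -0.1501, 0.0811]
tcp_rot: [-2.618, -1.73, 0.004]
wrist_force: [-0.5, 0.0, -0.6]
width: 0.158
grip_force: 30.7
```

```bash
python3 - <<'E'
from h import *
p=bot.read_state();print(p["tool_pos"],p["wrist_force"])
s=grab("side");print(stack(s,range(160,192,2)).T)
E
```

```text
[ 0.6222 -0.1501  0.0811] [-0.5412  0.0318 -0.6342]
[[160.   162.   164.   166.   168.   170.   172.   174.   176.   178.
  180.   182.   184.   186.   188.   190.  ]
 [  0.     0.   293.25 279.25 279.25 279.25 279.25 279.   279.5  279.5
  279.75 279.5  280.   280.   279.5  279.75]
 [  0.     0.   294.75 296.25 297.5  300.75 302.5  303.75 305.5  307.
  308.5  309.   308.75 308.75 308.75 309.  ]]
```

Emit:
{"op": "play_rows", "data": {"rows": [[[0,0,0.003],[0,0,0]],[[0,0,0.006],[0,0,0]],[[0,0,0.006],[0,0,0]],[[0,0,0.006],[0,0,0]]]}}

```text
time: 35.13
tool_pos: [0.6227, -0.1503, 0.0803]
tcp_rot: [-2.619, -1.73, 0.003]
wrist_force: [-1.3, -0.4, 1.8]
width: 0.153
grip_force: 31.0
```

Emit:
{"op": "play_rows", "data": {"rows": [[[0,0,0],[0,0,0]],[[0,0,0],[0,0,0]],[[0,0,0],[0,0,0]],[[0,0,0],[0,0,0]],[[0,0,0],[0,0,0]],[[0,0,0],[0,0,0]],[[0,0,0],[0,0,0]],[[0,0,-0.05],[0,0,0]],[[0,0,-0.15],[0,0,0]],[[0,0,-0.3],[0,0,0]],[[0,0,-0.4],[0,0,0]],[[0,0,-0.4],[0,0,0]],[[0,0,-0.4],[0,0,0]],[[0,0,-0.4],[0,0,0]],[[0,0,-0.4],[0,0,0]],[[0,0,-0.4],[0,0,0]]], "claw": 1}}

```text
time: 36.47
tool_pos: [0.6215, -0.1499, 0.1779]
tcp_rot: [-2.616, -1.729, 0.007]
wrist_force: [-0.0, 0.4, -0.0]
width: 0.997
grip_force: 0.0
```

```bash
python3 - <<'E'
from h import *
s=grab("side");print(stack(s,range(148,210,3)).T)
p=bot.read_state();print(p["tool_pos"],p["wrist_force"],p["time"])
E
```

```text
[[148.   151.   154.   157.   160.   163.   166.   169.   172.   175.
  178.   181.   184.   187.   190.   193.   196.   199.   202.   205.
  208.  ]
 [  0.     0.     0.     0.     0.   290.5  279.25 279.25 279.25 279.25
  279.5  279.5  280.   279.75 279.75 281.75 283.75 285.75 287.75 289.75
  291.75]
 [  0.     0.     0.     0.     0.   295.25 297.75 300.   302.5  304.5
  307.   309.   308.75 308.75 309.   308.75 308.75 308.75 308.75 307.25
  295.  ]]
[ 0.6217 -0.15    0.178 ] [ 1.6936 -0.3162  0.182 ] 36.5167
```

```bash
python3 -c "
from workcell import bot
print(bot.finish_job())"
```

```text
the job is handed in; nothing more can be done
None
```

I rebuilt the organiser on its foot plate in the right order (undivided tray, two-compartment, four-compartment, lid with handle up) and handed it in at 36.5 s. The last side-view check showed the edges flush to under about 1 mm and the gripper clear. The hand-in returned no verdict, and I didn't re-check the mug, stapler and hole punch, though no move went near them.

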